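Ready the balcony washer: dose, jam the splash guard, half-open the tap

ROBOT

A 7-joint arm with a two-finger parallel gripper is mounted at the origin on the work surface. World frame = base frame: x ahead of the robot, y to its left, z up, the work surface at z = 0. Lengths are in m, angles in rad, forces in N, time in s.
With the tool pointing down it reaches from about 0.4 to 0.85 m from the base axis. Payload 4.4 kg.
Tool frame: the origin (TCP) lies on the mounting face of the last link; the fingertips stand 199 mm ahead of it and the grasp point (between the pads) lies 180 mm ahead of it; z points along the fingers, y is the line along which they close (so a half turn about z gives the same grasp; the last joint's range is limited). The gripper opens to 94 mm and grips with 3 to 60 N. Pads are 16 mm wide; open, the fingers measure 119 mm over their backs; the gripper's body (75 mm by 177 mm) begins 78 mm behind the grasp point.
Start: joints at [1.051, 0.628, 0.038, 1.517, -0.027, 0.996, -0.02], TCP at [0.285, -0.584, 0.405] pointing down, gripper open.
Joint ranges: [-3.06, 3.06], [-0.37, 2.12], [-1.25, 1.32], [0.18, 2.47], [-1.1, 4.24], [0.23, 1.98], [-2.94, 2.94]. Speed limits (rad/s): [2.57, 2.57, 3.14, 3.14, 3.14, 3.14, 3.14].

INTERFACE

Orientations are given as a rotation vector (axis times angle).
In Python, from workcell import r, optics, order gives the robot as it stands.
- The arm moves only by the shell command python3 -m inch 'ROWS' [OPENING]. ROWS is JSON, a list of rows, each an object with "delta_pos": the shift along the tool's x, y, z in mm, a list of three; "spin": the turn about the tool's z in rad. A call has 1 to 12 rows; each row shifts and turns the commanded pose from where the row before left it, along the tool's axes as they then stand; what a row does not reach is not made up. A row lasts 1/8 s, in which the tool goes at most 62.5 mm and 10.7 degrees, less where a joint would pass 70% of its speed; a pose out of reach is approached as far as the arm can. A call is refused whole if a number of a shift passes 62.5 or a number of a turn 0.188, either way. A call with a gripper value outside its range is refused whole. OPENING is the finger opening in mm, from 0 to 94, set as the call begins (- or left out, the last holds). The fingers move at their own pace and stop on an object; the grip force is fixed at half the most. Time passes only in rows, so rows that do not move let the fingers close. It gives the time, the measured TCP pose, the force, the opening and the grip force at its end, in the units of the state.
- r.sense(): the state, without advancing time (a new reading comes with each control period).
- optics.capture(name): name is "side" or "top"; returns a dict with "frame" (480x640x3 uint8, blue, green, red), "fx", "fy", "cx", "cy" (pixels), "T" (4x4, takes a point from camera to world coordinates). Camera axes: x right, y up, looking along -z (the intrinsics and any distortion apply to the point x, -y, -z); pixel columns grow to the right and rows downward; lengths in m; the calibration is good to about 2 mm. A picture is of the moment at which its call begins. There is no depth.
- order.sign_off(): hands the job in; it is judged then, once.
The state is a dict: "clock": time; "joint_pos": joint angles; "joint_velocities": joint speeds; "effort": joint torques, N m; "ee_pos": TCP position; "orientation": TCP orientation; "force": force on the tool from outside, world axes, zero at the start; "wrist_torque": the same for the moment, N m; "gripper_width": finger opening in m; "finger_force": force on a finger pad.
Only numpy, scipy, OpenCV 4.12 (cv2) and the standard library are available. Lean on these libraries where they do the work, as an engineer would, in place of code of your own. Each camera call takes 0.05 s, during which the arm holds its last target. There are 200 camera calls.

TASK

Get the washer ready to run: slide back the dosing tray's pink cover, put every detergent tablet lying on the ledge into the tray and slide the cover fully shut; also push the green splash panel back against its stop and tap the orange wedge in under its lower edge until the sprung panel stays jammed there by itself. Only after both jobs are done, turn the blue tap lever to half open, halfway along its quarter turn from the closed mark (at the yellow mark). Leave the softener bottle, the lint filter and the dish of clothespins alone.

Things in the scene. Friction and masses are not known exactly. Their poses are not given: they have to be found in the camera images.
- tray: Fixed white open dosing tray, 120 (x) by 210 (y) mm outside, 45 mm high, 4 mm walls and floor. Origin at the centre of its underside on the ledge, z up. Its pink cover lies on top and slides towards the tray's own +x on grey rails that run out to 158 mm from the origin.
- cover (a joint): Slide of the pink cover, m: 0 = fully shut, 0.10 = fully open (stop). It stays where it is left; about 1.5 N to move. The cover is 120 by 204 mm, 4 mm thick, its top face 50 mm above the ledge. At least 0.095 open leaves nearly the whole tray free from above.
- cover_rib (a point): Point in the white upright grip rib on the cover: on the rib's middle, 65 mm above the ledge. The rib is 12 mm thick along the tray's x, 50 mm long along the tray's y, and stands from 50 to 75 mm above the ledge; it can be pinched from above across its thickness. Axes as the tray. It stands 40 mm to the -x side of the cover's middle.
- tab0: Loose detergent tablet, white block 30 by 30 by 18 mm with a pastel square on top, 30 g, origin at the centre of its underside. 3 to 5 of the five tablets are present in a run.
- tab1: Loose detergent tablet, blue block 30 by 30 by 18 mm with a pastel square on top, 30 g, origin at the centre of its underside. 3 to 5 of the five tablets are present in a run.
- tab2: Loose detergent tablet, white block 30 by 30 by 18 mm with a pastel square on top, 30 g, origin at the centre of its underside. 3 to 5 of the five tablets are present in a run.
- tab3: Loose detergent tablet, blue block 30 by 30 by 18 mm with a pastel square on top, 30 g, origin at the centre of its underside. 3 to 5 of the five tablets are present in a run.
- tab4: Loose detergent tablet, white block 30 by 30 by 18 mm with a pastel square on top, 30 g, origin at the centre of its underside. 3 to 5 of the five tablets are present in a run.
- guard: Fixed splash guard stand: hinge post (18 mm diameter, 140 mm high) on whose axis the origin lies, at ledge height, and a grey stop post 150 mm high carrying a socket, behind the panel 40 to 90 mm from the hinge axis: keep the wedge clear of it (115 mm or more from the axis). The panel reaches from the hinge along the guard's own -y when joint panel is 0 and swings counter-clockwise seen from above (its free end moves towards the guard's +x).
- panel (a joint): Swing of the green panel, rad: 0 = swung open, where its spring pulls it; 0.90 = back against the stop post. The spring pushes back towards 0 with 0.06 N m at 0 rising to 0.42 N m at 0.90, so the panel falls back as soon as nothing holds it. The panel is 10 mm thick, reaches from 15 to 205 mm from the hinge axis, and stands from 11 mm (lower edge) to 120 mm above the ledge.
- panel_edge (a point): Point on the middle of the panel's lower edge, 160 mm from the hinge axis and 11 mm above the ledge. It moves with the panel: its +x is square to the panel, pointing the way the panel must be pushed to reach the stop (world yaw = guard yaw + joint panel); its y runs along the panel towards the hinge.
- wedge: Loose orange door wedge, 130 mm long (x) by 40 mm wide (y), 0.12 kg give or take a third; 3 mm high at the tip (+x end) rising evenly to 27 mm at the heel (-x end). Origin at the centre of its underside. It is 11 mm high 22 mm ahead of the origin, and there meets the panel's lower edge.
- wedge_tip (a point): Middle of the wedge's thin end, on its underside, 65 mm ahead of its origin. Pushed in from the robot's side of the panel, tip along panel_edge's +x, the held wedge first drives the panel round to the stop and then jams; a push of about 12 to 20 N with the panel at the stop makes it hold by friction.
- tap: Fixed brass water tap; origin at ledge height on the vertical axis of its lever. The lever points along the tap's own -x when closed. A yellow mark between two black ones shows half open.
- lever (a joint): Turn of the blue lever about the tap's vertical axis, rad: 0 = closed, growing counter-clockwise seen from above, 1.571 = full quarter turn (stop); half open is 0.785. Stiff: about 0.15 N m, and it stays where it is left.
- lever_grip (a point): Point in the blue lever 70 mm from its axis, 74 mm above the ledge. The lever bar is 12 mm wide, 16 mm high (66 to 82 mm above the ledge) and reaches 95 mm out from the axis; it can be pinched from above across its width. The lever points along this point's -x.
- softener: Bystander: closed pink softener bottle, 66 mm in diameter, 200 mm high, origin at the centre of its base. Do not disturb.
- filter: Bystander: ribbed aluminium lint filter, 70 by 110 by 15 mm, lying flat, origin under its centre. Do not disturb.
- dish: Bystander: white ceramic dish, 100 mm in diameter, 20 mm high, with three pastel clothespins in it (40 mm high in all), origin under its centre. Do not disturb.
Mind the look-alikes: they are no part of the job. What is shaped like the tab4 but purple is not meant.

How it is judged:
By the outcome, as a careful person would: the job done as asked, in the order asked, and still so for the second after the job is handed in, with the robot touching nothing.
Of tab0, tab1, tab2, tab3, tab4 only 3 to 5 are there at a start; the rules pass over those that are not, and their reading is None.
At some moment in a run one of tab0, tab1, tab2, tab3, tab4, wedge may be knocked a few centimetres aside while the robot is not near it.
Once in a run the grip may slacken for a moment while it holds something.
It also fails if it takes over 200 s, if anything falls off the work surface, if the arm or the gripper's body presses on something with over 40 N, if the wrist force passes 120 N, or if a joint passes its speed limit or range.

## Working session

There is one attempt and no reset: what is moved stays moved. The work goes in short steps, Python scripts to look and compute and a shell command to move; the robot and the scene stay as the last step left them, time stands still between calls to the robot, and variables do not carry over. Pictures are saved under pics/ and viewed, at most 14 in all, crops included, and the job is handed in when it is done.

```bash
ls; mkdir -p pics; python3 - <<'E'
from workcell import r, optics, order
import cv2,numpy as np
s=r.sense();print({k:np.round(v,3).tolist() for k,v in s.items()})
for n in("top","side"):
    c=optics.capture(n);cv2.imwrite(f"pics/{n}0.png",c["frame"]);print({k:np.round(v,4).tolist() for k,v in c.items() if k!="frame"}, c.keys())
E
```

```text
pics
{'clock': 0.0, 'joint_pos': [1.051, 0.629, 0.038, 1.518, -0.027, 0.996, -0.02], 'joint_velocities': [-0.001, -0.001, -0.001, 0.0, 0.001, -0.002, 0.001], 'effort': [-0.0, -54.973, 1.144, -18.663, -0.052, 0.024, 0.0], 'ee_pos': [0.285, -0.584, 0.404], 'orientation': [-3.059, -0.706, 0.001], 'force': [0.042, 0.16, 1.154], 'wrist_torque': [-0.002, -0.015, 0.001], 'finger_force': 0.0, 'gripper_width': 0.095}
{'fx': 496.3252, 'fy': 496.3252, 'cx': 316.3243, 'cy': 239.3167, 'T': [[0.023, 0.9832, -0.1809, 0.3769], [-0.9993, 0.0175, -0.0319, -0.0435], [-0.0282, 0.1815, 0.983, 1.212], [0.0, 0.0, 0.0, 1.0]]} dict_keys(['frame', 'fx', 'fy', 'cx', 'cy', 'T'])
{'fx': 433.8651, 'fy': 433.8651, 'cx': 316.1022, 'cy': 244.4128, 'T': [[0.7529, 0.313, -0.5789, -0.0242], [-0.6581, 0.3684, -0.6567, -0.7002], [0.0078, 0.8754, 0.4834, 0.5845], [0.0, 0.0, 0.0, 1.0]]} dict_keys(['frame', 'fx', 'fy', 'cx', 'cy', 'T'])
```

View pics/top0.png

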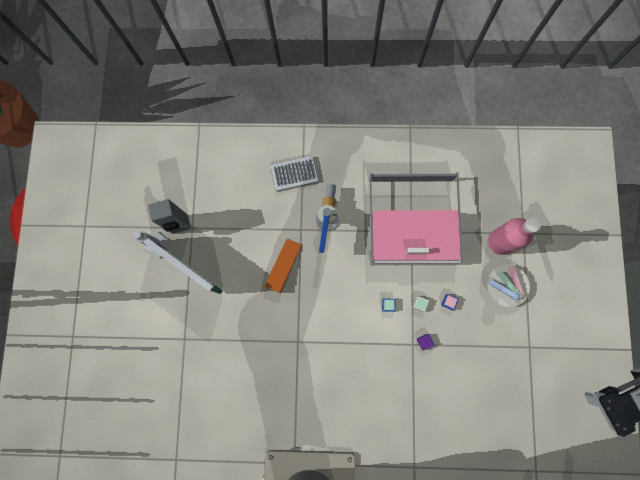

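View pics/side0.png

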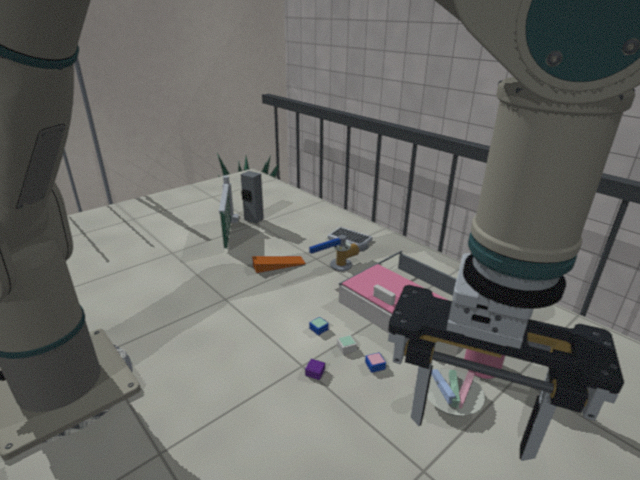

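The top view shows three tablets at (389,305), (422,303) and (451,301), and the purple decoy at (426,342). The tray cover is at (415,236) and the wedge at (284,266), its tip facing away from the robot. The panel runs from (137,234) to (220,291), and the lever is at (324,232). Next I enlarge the tablets and measure.

```bash
cat > h.py <<'E'
from workcell import r, optics, order
import cv2,numpy as np
from scipy.spatial.transform import Rotation as R
def ray(c,u,v):
    T=np.array(c["T"]);d=T[:3,:3]@np.array([(u-c["cx"])/c["fx"],-(v-c["cy"])/c["fy"],-1]);return T[:3,3],d
def plane(c,u,v,z):
    o,d=ray(c,u,v);return o+d*(z-o[2])/d[2]
def proj(c,p):
    T=np.array(c["T"]);q=T[:3,:3].T@(np.array(p)-T[:3,3]);return c["cx"]-c["fx"]*q[0]/q[2],c["cy"]+c["fy"]*q[1]/q[2]
def blobs(c,lo,hi,box,minA=15):
    h=cv2.cvtColor(c["frame"],cv2.COLOR_BGR2HSV);m=cv2.inRange(h,lo,hi)
    k=np.zeros_like(m);x0,y0,x1,y1=box;k[y0:y1,x0:x1]=m[y0:y1,x0:x1]
    cs,_=cv2.findContours(k,cv2.RETR_EXTERNAL,cv2.CHAIN_APPROX_NONE)
    return sorted([q for q in cs if cv2.contourArea(q)>=minA],key=cv2.contourArea,reverse=True)
def rect(c,cnt,z):
    """min-area rectangle of a contour, on plane z: centre, long/short sides mm, yaw of the long side"""
    P=np.array([plane(c,*p[0],z)[:2] for p in cnt]).astype(np.float32)*1000
    (x,y),(w,h),a=cv2.minAreaRect(P)
    if w<h:w,h,a=h,w,a+90
    return np.round([x,y,w,h,(a+90)%180-90],1)
def tool():
    s=r.sense();M=R.from_rotvec(s["orientation"]).as_matrix();return s,M
def go(x,y,zgrasp,yaw=None):
    """print tool-frame shift (mm) to bring the grasp point to x,y,z (m), spin first to bring tool-y line to yaw (deg)"""
    s,M=tool();p=np.array(s["ee_pos"]);g=p+M[:,2]*0.18
    y0=np.degrees(np.arctan2(M[1,1],M[0,1]));sp=0
    if yaw is not None:
        d=(yaw-y0+90)%180-90;sp=-np.radians(d)
    Mn=M@R.from_rotvec([0,0,sp]).as_matrix()
    print("grasp now",np.round(g*1000,1),"tool-y yaw",round(y0,1),"tilt",np.round(M[2,2],4),"q7",round(s["joint_pos"][6],2))
    D=np.array([x,y,zgrasp])-g
    print("spin %.3f alt %.3f"%(sp,sp-np.sign(sp)*np.pi),"shift before spin",np.round(M.T@D*1000,1),"after spin",np.round(Mn.T@D*1000,1))
E
python3 - <<'E'
from h import *
c=optics.capture("top");f=c["frame"]
cv2.imwrite("pics/crop1.png",cv2.resize(f[165:360,365:475],None,fx=3.0,fy=3.0,interpolation=cv2.INTER_CUBIC))
cv2.imwrite("pics/crop2.png",cv2.resize(f[150:310,125:345],None,fx=3.5,fy=3.5,interpolation=cv2.INTER_CUBIC))
hsv=cv2.cvtColor(f,cv2.COLOR_BGR2HSV)
for n,p in dict(t1=(389,305),t2=(422,303),t3=(451,301),purple=(426,342),cover=(400,230),rib=(418,250),wedge=(284,266),lever=(324,235),panel=(180,262),blueside=(383,305),floor=(340,300)).items(): print(n,hsv[p[1],p[0]],np.round(plane(c,*p,.018)*1000))
for z,b,lo,hi in [(.05,(360,200,470,268),(160,60,80),(180,255,255)),(.0135,(255,230,305,300),(3,150,80),(20,255,255)),(.082,(310,200,335,260),(100,120,60),(125,255,255))]:
    for q in blobs(c,lo,hi,b)[:2]: print(z,rect(c,q,z),cv2.contourArea(q),cv2.boundingRect(q))
E
```

```text
t1 [ 73  48 198] [ 441. -181.   18.]
t2 [ 72  49 198] [ 447. -259.   18.]
t3 [172  56 211] [ 453. -328.   18.]
purple [137 157 133] [ 357. -267.   18.]
cover [170  95 202] [ 623. -209.   18.]
rib [ 20   8 199] [ 575. -252.   18.]
wedge [ 11 189 162] [529.  72.  18.]
lever [110 193 143] [608. -23.  18.]
panel [103  14 161] [534. 328.  18.]
blueside [109 156 180] [ 440. -167.   18.]
floor [ 30  17 183] [450. -65.  18.]
0.05 [ 607.2 -241.6  204.5  118.7  -88.9] 4197.0 (373, 210, 88, 50)
0.0135 [531.9  75.9 128.5  41.1 -22.6] 801.5 (265, 239, 36, 53)
0.082 [599.1 -22.9  84.9  11.   -7.5] 130.0 (319, 216, 10, 36)
```

View pics/crop1.png

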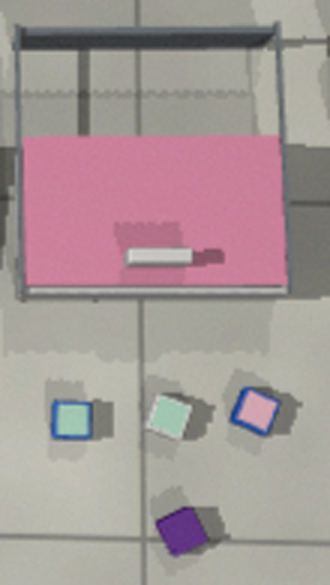

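View pics/crop2.png

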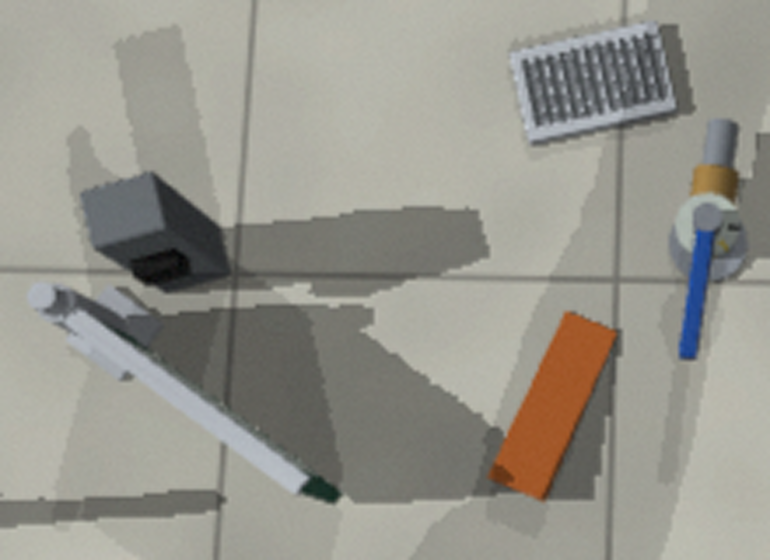

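Zoomed crops: the meant tablets are the blue and white blocks with pastel squares, at top-view px (389,305), (422,303) and (451,301). The plain purple block at (426,342) is the decoy. In the other crop the wedge's thin end is its upper one, at about (292,243), and the hinge is at (137,235).

```bash
cat >> h.py <<'E'
def tabs(c,box=(365,270,475,325)):
    out=[]
    for lo,hi in [((60,30,150),(90,120,255)),((150,30,150),(180,120,255))]:
        for q in blobs(c,lo,hi,box): out.append((rect(c,q,.018),cv2.boundingRect(q)))
    return out
E
python3 - <<'E'
from h import *
c=optics.capture("top")
for t in tabs(c): print(t)
q=blobs(c,(0,0,185),(180,30,255),(405,244,432,256))
for k in q: print("rib",rect(c,k,.075),cv2.boundingRect(k))
print("hinge",np.round(plane(c,137.3,234.9,.14)*1000))
for n,(u,v) in dict(panelA=(62,318),panelB=(318,489),panelend=(338,492)).items(): print(n,np.round(plane(c,125+u/3.5,150+v/3.5,.12)*1000))
for n,(u,v) in dict(tapaxis=(708,217)).items(): print(n,np.round(plane(c,125+u/3.5,150+v/3.5,.085)*1000))
print("wedge ends: tip",np.round(plane(c,125+592/3.5,150+322/3.5,.003)*1000),"heel",np.round(plane(c,125+520/3.5,150+485/3.5,.027)*1000))
s=optics.capture("side")
for n,p in dict(wedge_tip=(303,262),).items(): print(np.round(plane(s,*p,.003)*1000))
# check in side view
for t in tabs(c): print(np.round(proj(s,[*t[0][:2]/1000,.018])))
go(.567,-.245,.10,0)
E
```

```text
(array([ 446.3, -257.6,   23.8,   22.2,  -19.2]), (416, 298, 12, 12))
(array([ 442. , -180.2,   21.7,   21.3,  -88.8]), (384, 300, 10, 10))
(array([ 452.2, -326.3,   22.8,   21.8,   67.5]), (445, 296, 12, 12))
rib [ 566.4 -241.9   46.1    7.   -88.9] (408, 248, 21, 4)
hinge [577. 390. 140.]
panelA [567. 384. 120.]
panelB [461. 211. 120.]
panelend [459. 199. 120.]
tapaxis [649. -31.  85.]
wedge ends: tip [592.  51.   3.] heel [473.  94.  27.]
[585.  41.   3.]
[346. 341.]
[318. 322.]
[375. 358.]
grasp now [ 284.9 -584.   224.3] tool-y yaw -64.0 tilt -1.0 q7 -0.02
spin -1.117 alt 2.025 shift before spin [ 402.2 -180.9  124.4] after spin [338.9 282.2 124.4]
```

```bash
python3 -m inch '[{"delta_pos":[0,0,0],"spin":0.15},{"delta_pos":[0,0,0],"spin":0.15},{"delta_pos":[0,0,0],"spin":0.154},{"delta_pos":[40,-50,0],"spin":0},{"delta_pos":[40,-50,0],"spin":0},{"delta_pos":[40,-50,0],"spin":0},{"delta_pos":[40,-50,0],"spin":0},{"delta_pos":[40,-50,0],"spin":0},{"delta_pos":[30,-50,0],"spin":0},{"delta_pos":[15,-42,0],"spin":0},{"delta_pos":[0,0,0],"spin":0}]' 0; python3 -c "
from h import *
go(.535,-.242,.073,-90)"
```

```text
clock: 1.62
ee_pos: [0.5272, -0.2436, 0.4044]
orientation: [-3.139, -0.012, -0.001]
force: [-0.7, -0.8, -0.1]
gripper_width: 0.0007
finger_force: 0.0
grasp now [ 527.3 -243.1  224.4] tool-y yaw -89.6 tilt -1.0 q7 -1.08
spin 0.008 alt -3.134 shift before spin [  7.7  -0.6 151.4] after spin [  7.6  -0.7 151.4]
```

```bash
python3 -m inch '[{"delta_pos":[0,0,50],"spin":0},{"delta_pos":[0,0,50],"spin":0},{"delta_pos":[0,0,50],"spin":0},{"delta_pos":[0,0,1],"spin":0},{"delta_pos":[15,0,0],"spin":0},{"delta_pos":[15,0,0],"spin":0},{"delta_pos":[15,0,0],"spin":0},{"delta_pos":[15,0,0],"spin":0},{"delta_pos":[15,0,0],"spin":0},{"delta_pos":[15,0,0],"spin":0},{"delta_pos":[15,0,0],"spin":0},{"delta_pos":[0,0,0],"spin":0}]'; python3 -c "
from h import *
go(.652,-.242,.073,-90)
c=optics.capture('top')
for q in blobs(c,(160,60,80),(180,255,255),(360,160,470,268))[:2]: print(rect(c,q,.05))"
```

```text
clock: 3.12
ee_pos: [0.6313, -0.2489, 0.256]
orientation: [3.14, -0.0, 0.005]
force: [0.0, -0.8, 0.1]
gripper_width: 0.0002
finger_force: 0.0
grasp now [ 631.9 -249.2   76. ] tool-y yaw -90.0 tilt -1.0 q7 -1.11
spin -0.000 alt 3.142 shift before spin [20.1 -7.2  3.1] after spin [20.1 -7.2  3.1]
[ 689.7 -204.4  133.7  121.8  -89.2]
```

```bash
python3 -m inch '[{"delta_pos":[8,-2,1],"spin":0},{"delta_pos":[8,-2,1],"spin":0},{"delta_pos":[4,0,0],"spin":0},{"delta_pos":[2,0,0],"spin":0},{"delta_pos":[0,0,0],"spin":0}]'; python3 -m inch '[{"delta_pos":[3,0,0],"spin":0},{"delta_pos":[0,0,0],"spin":0}]'
```

```text
clock: 3.8
ee_pos: [0.6472, -0.2455, 0.2512]
orientation: [-3.14, 0.003, 0.025]
force: [-16.0, -0.0, 11.7]
gripper_width: 0.0007
finger_force: 8.2
clock: 4.05
ee_pos: [0.6483, -0.2458, 0.2511]
orientation: [-3.139, 0.003, 0.034]
force: [-22.0, 0.5, 16.8]
gripper_width: 0.0006
finger_force: 11.1
```

```bash
python3 -m inch '[{"delta_pos":[-10,0,-3],"spin":0},{"delta_pos":[-20,0,-20],"spin":0},{"delta_pos":[0,0,-50],"spin":0},{"delta_pos":[-50,-10,0],"spin":0},{"delta_pos":[-50,-10,0],"spin":0},{"delta_pos":[-50,-20,0],"spin":0},{"delta_pos":[-30,-20,0],"spin":0},{"delta_pos":[0,0,0],"spin":0}]' 60; python3 -c "
from h import *
c=optics.capture('top')
for q in blobs(c,(160,60,80),(180,255,255),(360,160,470,268))[:2]: print(rect(c,q,.05))
for t in tabs(c): print(t)
go(.442,-.180,.012,-88.8)"
```

```text
clock: 5.05
ee_pos: [0.444, -0.1828, 0.3251]
orientation: [-3.14, -0.001, 0.001]
force: [0.8, -0.4, -0.6]
gripper_width: 0.0602
finger_force: 0.0
[ 701.5 -239.6  204.6  119.5  -89. ]
grasp now [ 446.1 -183.8  145.3] tool-y yaw -90.0 tilt -1.0 q7 -1.1
spin -0.020 alt 3.121 shift before spin [ -4.4  -3.8 133.3] after spin [ -4.3  -3.9 133.3]
```

```bash
cat >> h.py <<'E'
def stabs(c,box=(290,300,470,440)):
    for lo,hi in [((60,30,120),(90,120,255)),((150,30,120),(180,120,255)),((95,130,60),(125,255,255))]:
        for q in blobs(c,lo,hi,box,20): print("side",rect(c,q,.018),cv2.boundingRect(q))
E
python3 -m inch '[{"delta_pos":[-4,-4,45],"spin":0},{"delta_pos":[0,0,40],"spin":0},{"delta_pos":[0,0,0],"spin":0}]'
python3 -c "
from h import *
c=optics.capture('side');cv2.imwrite('pics/s1.png',c['frame'])
stabs(c)
go(.442,-.180,.012,-88.8)"
```

```text
clock: 5.48
ee_pos: [0.4418, -0.1803, 0.2376]
orientation: [-3.14, 0.0, 0.005]
force: [-0.7, 0.4, 0.3]
gripper_width: 0.0601
finger_force: 0.0
side [ 526.8 -441.1   22.5   12.    33.8] (449, 370, 8, 10)
side [ 437.5 -177.2   25.4   14.4   58.9] (312, 318, 9, 9)
side [ 581.  -434.4  141.     9.9   31.7] (463, 334, 7, 53)
side [ 694.1 -313.1   53.    25.3  -40.5] (432, 300, 25, 8)
side [ 452.2 -326.2   17.8   17.7  -25.7] (370, 355, 12, 8)
side [ 436.7 -336.2   38.1   29.5  -65.7] (366, 357, 20, 15)
side [ 427.9 -194.2   36.4   27.9  -51.6] (310, 323, 18, 11)
grasp now [ 442.1 -180.6   59.1] tool-y yaw -90.0 tilt -1.0 q7 -1.07
spin -0.021 alt 3.120 shift before spin [-0.1 -0.6 47.1] after spin [-0.1 -0.6 47.1]
```

View pics/s1.png

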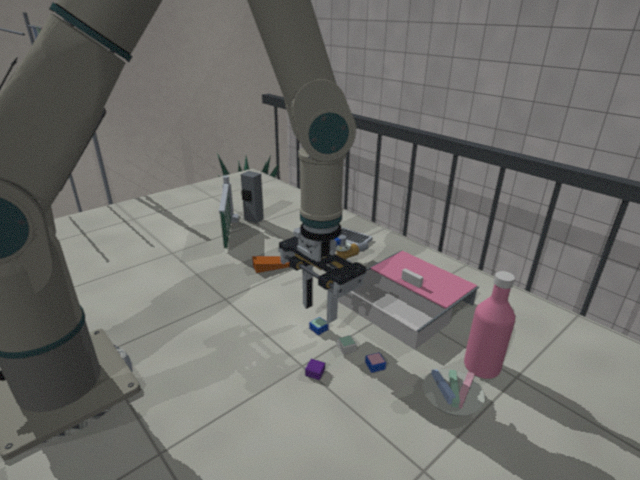

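The side view shows the tablets undisturbed at (319,325), (348,343) and (376,361), and the cover open. Next I grasp the first one.

```bash
python3 -m inch '[{"delta_pos":[0,0,20],"spin":0},{"delta_pos":[0,0,15],"spin":0},{"delta_pos":[0,0,2],"spin":0},{"delta_pos":[0,0,0],"spin":0}]'; python3 -m inch '[{"delta_pos":[0,0,0],"spin":0},{"delta_pos":[0,0,0],"spin":0},{"delta_pos":[0,0,0],"spin":0},{"delta_pos":[0,0,-40],"spin":0},{"delta_pos":[0,0,-40],"spin":0},{"delta_pos":[0,0,-20],"spin":0},{"delta_pos":[50,0,0],"spin":0},{"delta_pos":[50,0,0],"spin":0},{"delta_pos":[50,0,0],"spin":0},{"delta_pos":[0,0,0],"spin":0}]' 0;  python3 -c "
from h import *
go(.592,-.182,.032)"
```

```text
clock: 6.02
ee_pos: [0.4416, -0.1804, 0.2032]
orientation: [3.141, -0.001, 0.001]
force: [-0.4, -0.0, 0.1]
gripper_width: 0.06
finger_force: 0.0
clock: 7.28
ee_pos: [0.5943, -0.1791, 0.3024]
orientation: [3.141, 0.004, 0.005]
force: [-0.7, -0.7, -0.6]
gripper_width: 0.0295
finger_force: 30.0
grasp now [ 594.9 -179.1  122.4] tool-y yaw -89.8 tilt -1.0 q7 -1.18
spin 0.000 alt 0.000 shift before spin [-3.2  2.9 90.4] after spin [-3.2  2.9 90.4]
```

```bash
python3 -m inch '[{"delta_pos":[-3,8,40],"spin":0},{"delta_pos":[0,0,40],"spin":0},{"delta_pos":[0,0,12],"spin":0},{"delta_pos":[0,0,0],"spin":0}]'; python3 -m inch '[{"delta_pos":[0,0,0],"spin":0},{"delta_pos":[0,0,0],"spin":0},{"delta_pos":[0,0,-40],"spin":0},{"delta_pos":[0,0,-50],"spin":0},{"delta_pos":[-50,30,0],"spin":0},{"delta_pos":[-50,30,0],"spin":0},{"delta_pos":[-45,12,0],"spin":0},{"delta_pos":[0,0,0],"spin":0}]' 44;  python3 -c "
from h import *
c=optics.capture('side');stabs(c)
go(.446,-.258,.022,-109.2)"
```

```text
clock: 7.78
ee_pos: [0.5872, -0.1885, 0.211]
orientation: [-3.141, 0.002, 0.002]
force: [0.4, -0.1, -0.4]
gripper_width: 0.0299
finger_force: 30.0
clock: 8.78
ee_pos: [0.4395, -0.2617, 0.301]
orientation: [-3.141, 0.009, 0.005]
force: [0.8, 0.1, -0.1]
gripper_width: 0.0438
finger_force: 0.0
side [ 521.6 -445.3   34.8   13.4   33.8] (449, 370, 9, 16)
side [ 447.  -257.    23.6   23.2   68.9] (340, 336, 15, 10)
side [ 572.8 -442.1  163.1   13.9   27.7] (460, 334, 10, 62)
side [ 453.1 -326.1   22.8   22.3   67.6] (368, 354, 16, 10)
side [ 693.2 -312.3   55.2   25.3  -40.5] (431, 300, 26, 8)
side [ 436.8 -335.9   38.4   28.2  -67. ] (366, 357, 19, 15)
grasp now [ 442.1 -260.9  121.1] tool-y yaw -90.2 tilt -1.0 q7 -0.95
spin 0.332 alt -2.809 shift before spin [ 3.9 -2.9 99.1] after spin [ 2.8 -4.  99.1]
```

```bash
python3 -m inch '[{"delta_pos":[0,0,0],"spin":0.166},{"delta_pos":[0,0,0],"spin":0.166},{"delta_pos":[3,-4,40],"spin":0},{"delta_pos":[0,0,40],"spin":0},{"delta_pos":[0,0,18],"spin":0},{"delta_pos":[0,0,0],"spin":0}]' 56; python3 -m inch '[{"delta_pos":[0,0,0],"spin":0},{"delta_pos":[0,0,0],"spin":0},{"delta_pos":[0,0,0],"spin":0},{"delta_pos":[0,0,-40],"spin":0},{"delta_pos":[0,0,-40],"spin":0},{"delta_pos":[0,0,-20],"spin":-0.166},{"delta_pos":[0,0,0],"spin":-0.166},{"delta_pos":[50,-5,0],"spin":0},{"delta_pos":[50,-5,0],"spin":0},{"delta_pos":[45,-5,0],"spin":0},{"delta_pos":[0,0,0],"spin":0}]' 0;  python3 -c "
from h import *
go(.592,-.242,.031)"
```

```text
clock: 9.57
ee_pos: [0.4488, -0.2565, 0.2014]
orientation: [-3.098, 0.516, 0.001]
force: [-0.5, -0.5, 0.0]
gripper_width: 0.0559
finger_force: 0.0
clock: 10.95
ee_pos: [0.5955, -0.2405, 0.3026]
orientation: [-3.141, -0.006, -0.005]
force: [-0.9, 0.5, 0.2]
gripper_width: 0.0297
finger_force: 30.0
grasp now [ 596.  -240.4  122.6] tool-y yaw -89.8 tilt -1.0 q7 -1.09
spin 0.000 alt 0.000 shift before spin [-4.3  1.6 91.6] after spin [-4.3  1.6 91.6]
```

```bash
python3 -m inch '[{"delta_pos":[-4,6,40],"spin":0},{"delta_pos":[0,0,40],"spin":0},{"delta_pos":[0,0,12],"spin":0},{"delta_pos":[0,0,0],"spin":0}]'; python3 -m inch '[{"delta_pos":[0,0,0],"spin":0},{"delta_pos":[0,0,0],"spin":0},{"delta_pos":[0,0,-40],"spin":0},{"delta_pos":[0,0,-50],"spin":0},{"delta_pos":[-50,30,0],"spin":0},{"delta_pos":[-50,30,0],"spin":0},{"delta_pos":[-38,20,0],"spin":0},{"delta_pos":[0,0,0],"spin":0.196e0}]' 44 || python3 -m inch '[{"delta_pos":[0,0,0],"spin":0},{"delta_pos":[0,0,0],"spin":0},{"delta_pos":[0,0,-40],"spin":0},{"delta_pos":[0,0,-50],"spin":0},{"delta_pos":[-50,30,0],"spin":0},{"delta_pos":[-50,30,0],"spin":0},{"delta_pos":[-38,20,0],"spin":0},{"delta_pos":[0,0,0],"spin":0}]' 44;  python3 -c "
from h import *
c=optics.capture('side');stabs(c)
go(.453,-.326,.022,-112.5)"
```

```text
clock: 11.45
ee_pos: [0.5879, -0.2486, 0.2107]
orientation: [-3.141, 0.001, 0.002]
force: [-0.4, -0.6, 0.4]
gripper_width: 0.0298
finger_force: 30.0
clock: 12.45
ee_pos: [0.447, -0.331, 0.3019]
orientation: [3.14, -0.011, -0.001]
force: [-0.2, -0.2, 0.5]
gripper_width: 0.0439
finger_force: 0.0
side [ 523.4 -444.1   30.5   13.4   33.8] (449, 370, 9, 13)
side [ 578.7 -434.8  151.6   11.5   31.7] (462, 333, 8, 57)
side [ 453.1 -326.1   22.8   22.3   67.6] (368, 354, 16, 10)
side [ 696.1 -312.4   50.8   21.7  -40.5] (433, 300, 24, 7)
side [ 440.9 -336.2   34.1   32.4   43.1] (366, 357, 19, 15)
grasp now [ 449.7 -329.8  121.8] tool-y yaw -90.2 tilt -1.0 q7 -0.85
spin 0.389 alt -2.752 shift before spin [ 3.2 -3.9 99.8] after spin [ 1.5 -4.8 99.8]out of range; nothing moved
```

```bash
python3 -m inch '[{"delta_pos":[0,0,0],"spin":0.13},{"delta_pos":[0,0,0],"spin":0.13},{"delta_pos":[0,0,0],"spin":0.13},{"delta_pos":[2,-5,40],"spin":0},{"delta_pos":[0,0,40],"spin":0},{"delta_pos":[0,0,18],"spin":0},{"delta_pos":[0,0,0],"spin":0}]' 56; python3 -m inch '[{"delta_pos":[0,0,0],"spin":0},{"delta_pos":[0,0,0],"spin":0},{"delta_pos":[0,0,0],"spin":0},{"delta_pos":[0,0,-40],"spin":-0.13},{"delta_pos":[0,0,-40],"spin":-0.13},{"delta_pos":[0,0,-20],"spin":-0.13},{"delta_pos":[0,0,0],"spin":0},{"delta_pos":[50,-10,0],"spin":0},{"delta_pos":[50,-10,0],"spin":0},{"delta_pos":[38,-5,0],"spin":0},{"delta_pos":[0,0,0],"spin":0}]' 0;  python3 -c "
from h import *
go(.592,-.302,.030)"
```

```text
clock: 13.38
ee_pos: [0.4548, -0.3241, 0.2021]
orientation: [-3.082, 0.607, 0.001]
force: [-0.3, 0.7, 0.7]
gripper_width: 0.056
finger_force: 0.0
clock: 14.75
ee_pos: [0.5947, -0.2973, 0.3007]
orientation: [-3.14, -0.003, -0.001]
force: [-0.4, 0.4, -0.5]
gripper_width: 0.0296
finger_force: 30.0
grasp now [ 594.8 -297.   120.7] tool-y yaw -89.9 tilt -1.0 q7 -1.02
spin 0.000 alt 0.000 shift before spin [-2.8  5.2 90.7] after spin [-2.8  5.2 90.7]
```

```bash
python3 -m inch '[{"delta_pos":[-3,5,40],"spin":0},{"delta_pos":[0,0,40],"spin":0},{"delta_pos":[0,0,11],"spin":0},{"delta_pos":[0,0,0],"spin":0}]'; python3 -m inch '[{"delta_pos":[0,0,0],"spin":0},{"delta_pos":[0,0,0],"spin":0},{"delta_pos":[0,0,-40],"spin":0},{"delta_pos":[0,0,-50],"spin":0},{"delta_pos":[0,0,-40],"spin":0},{"delta_pos":[0,-62,0],"spin":0},{"delta_pos":[0,-62,0],"spin":0},{"delta_pos":[-30,-62,0],"spin":0},{"delta_pos":[-30,-62,0],"spin":0},{"delta_pos":[-30,-62,0],"spin":0},{"delta_pos":[0,0,0],"spin":0}]' 44;  python3 -c "
from h import *
go(.690,-.242,.073)
c=optics.capture('top');cv2.imwrite('pics/t2.png',cv2.resize(c['frame'][150:360,100:480],None,fx=2,fy=2))
for q in blobs(c,(160,60,80),(180,255,255),(360,160,470,268))[:1]: print(rect(c,q,.05),cv2.boundingRect(q))"
```

```text
clock: 15.25
ee_pos: [0.5884, -0.3048, 0.2111]
orientation: [-3.141, 0.002, 0.003]
force: [0.8, -0.4, 0.4]
gripper_width: 0.0301
finger_force: 30.0
clock: 16.62
ee_pos: [0.5059, -0.0067, 0.3425]
orientation: [-3.139, -0.013, 0.001]
force: [0.3, -0.5, 0.1]
gripper_width: 0.0445
finger_force: 0.0
grasp now [505.7  -6.1 162.5] tool-y yaw -89.5 tilt -1.0 q7 -1.44
spin 0.000 alt 0.000 shift before spin [182.3 237.7  88.7] after spin [182.3 237.7  88.7]
[ 701.5 -239.6  204.7  119.5  -89. ] (372, 172, 87, 49)
```

View pics/t2.png

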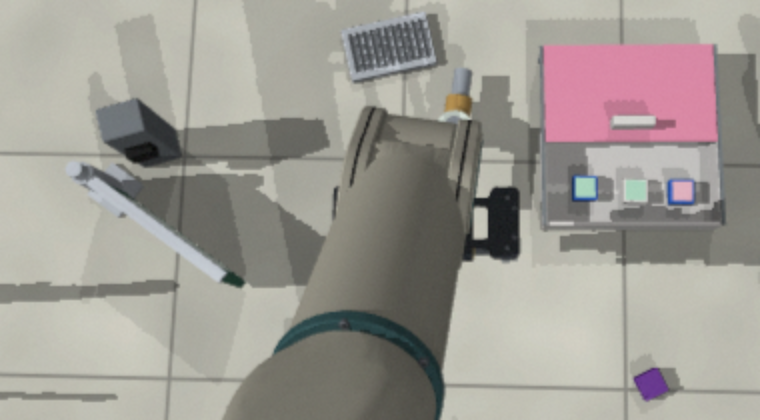

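All three tablets are in the tray (view px (585,187), (635,190), (681,190)) and the cover is open. Next I shut the cover by pushing the rib from behind.

```bash
python3 -m inch '[{"delta_pos":[30,60,0],"spin":0},{"delta_pos":[50,60,0],"spin":0},{"delta_pos":[55,60,0],"spin":0},{"delta_pos":[55,58,0],"spin":0},{"delta_pos":[0,0,0],"spin":0}]' 0;  python3 -c "
from h import *
go(.695,-.245,.073,-89)"
```

```text
clock: 17.3
ee_pos: [0.6618, -0.2148, 0.3417]
orientation: [3.136, -0.013, 0.005]
force: [-0.8, 0.4, -0.7]
gripper_width: 0.0009
finger_force: 0.0
grasp now [ 662.3 -215.8  161.7] tool-y yaw -90.5 tilt -1.0 q7 -1.18
spin -0.026 alt 3.116 shift before spin [32.6 28.4 88.9] after spin [31.9 29.2 88.9]
```

```bash
python3 -m inch '[{"delta_pos":[17,15,0],"spin":0},{"delta_pos":[16,14,0],"spin":0},{"delta_pos":[0,0,0],"spin":-0.026},{"delta_pos":[0,0,30],"spin":0},{"delta_pos":[0,0,30],"spin":0},{"delta_pos":[0,0,28],"spin":0},{"delta_pos":[0,0,0],"spin":0}]' ;  python3 -c "
from h import *
go(.580,-.245,.073,-89)"
```

```text
clock: 18.18
ee_pos: [0.6924, -0.2358, 0.2524]
orientation: [-3.14, -0.041, 0.006]
force: [0.7, -0.1, -0.2]
gripper_width: 0.0004
finger_force: 0.0
grasp now [ 691.7 -235.6   72.4] tool-y yaw -88.5 tilt -1.0 q7 -1.13
spin 0.009 alt -3.133 shift before spin [-111.9    6.5   -0.2] after spin [-111.9    7.5   -0.2]
```

```bash
python3 -m inch '[{"delta_pos":[-15,2,0],"spin":0},{"delta_pos":[-15,2,0],"spin":0},{"delta_pos":[-15,2,0],"spin":0},{"delta_pos":[-15,0,0],"spin":0},{"delta_pos":[-15,0,0],"spin":0},{"delta_pos":[-15,0,0],"spin":0},{"delta_pos":[-10,0,0],"spin":0},{"delta_pos":[-5,0,0],"spin":0},{"delta_pos":[0,0,0],"spin":0}]' ; python3 -m inch '[{"delta_pos":[-3,0,0],"spin":0},{"delta_pos":[-3,0,0],"spin":0},{"delta_pos":[0,0,0],"spin":0}]'; python3 -c "
from h import *
go(.580,-.245,.073,-89)"
```

```text
clock: 19.3
ee_pos: [0.5887, -0.2451, 0.2542]
orientation: [3.141, 0.04, 0.0]
force: [-0.2, -0.9, 0.4]
gripper_width: 0.0003
finger_force: 0.1
clock: 19.68
ee_pos: [0.5827, -0.2452, 0.2536]
orientation: [3.141, 0.04, -0.001]
force: [1.5, -1.4, -0.0]
gripper_width: 0.0002
finger_force: 0.4
grasp now [ 582.6 -245.2   73.6] tool-y yaw -88.5 tilt -1.0 q7 -1.05
spin 0.008 alt -3.133 shift before spin [-2.6 -0.3  0.6] after spin [-2.6 -0.3  0.6]
```

```bash
python3 -m inch '[{"delta_pos":[-3,0,0],"spin":0},{"delta_pos":[-3,0,0],"spin":0},{"delta_pos":[0,0,0],"spin":0}]'; python3 -m inch '[{"delta_pos":[-3,0,0],"spin":0},{"delta_pos":[0,0,0],"spin":0}]'
```

```text
clock: 20.05
ee_pos: [0.5763, -0.2453, 0.2535]
orientation: [-3.141, -0.04, 0.002]
force: [0.5, 0.2, 0.4]
gripper_width: 0.0004
finger_force: 0.2
clock: 20.3
ee_pos: [0.5746, -0.2451, 0.2537]
orientation: [3.141, 0.041, 0.004]
force: [5.1, -1.0, -4.3]
gripper_width: 0.0006
finger_force: 2.3
```

```bash
python3 -m inch '[{"delta_pos":[-3,0,0],"spin":0},{"delta_pos":[0,0,0],"spin":0}]'; python3 -m inch '[{"delta_pos":[-2,0,0],"spin":0},{"delta_pos":[0,0,0],"spin":0}]'
```

```text
clock: 20.55
ee_pos: [0.5736, -0.2449, 0.254]
orientation: [3.14, 0.042, 0.012]
force: [9.6, -1.3, -6.3]
gripper_width: 0.0006
finger_force: 4.8
clock: 20.8
ee_pos: [0.5729, -0.2448, 0.2541]
orientation: [3.139, 0.043, 0.017]
force: [13.9, -0.8, -9.7]
gripper_width: 0.001
finger_force: 6.4
```

```bash
python3 -m inch '[{"delta_pos":[10,0,-2],"spin":0},{"delta_pos":[0,0,-40],"spin":0},{"delta_pos":[0,0,-50],"spin":0},{"delta_pos":[0,0,-40],"spin":0},{"delta_pos":[-10,-62,0],"spin":0},{"delta_pos":[-20,-62,0],"spin":0},{"delta_pos":[-30,-62,0],"spin":0},{"delta_pos":[-60,-10,0],"spin":0},{"delta_pos":[-60,0,0],"spin":0},{"delta_pos":[0,0,0],"spin":0}]' 60; python3 -c "
from h import *
c=optics.capture('top')
for q in blobs(c,(160,60,80),(180,255,255),(360,160,470,268))[:1]: print(rect(c,q,.05),cv2.boundingRect(q))
for q in blobs(c,(3,150,80),(20,255,255),(225,200,345,330))[:1]: print(rect(c,q,.0135),cv2.boundingRect(q))
go(.49,.09,.03)"
```

```text
clock: 22.05
ee_pos: [0.3918, -0.0623, 0.3852]
orientation: [-3.14, -0.039, 0.014]
force: [1.1, 0.3, 0.9]
gripper_width: 0.0601
finger_force: 0.0
[ 601.1 -241.6  204.6  120.6  -88.9] (373, 212, 88, 51)
[531.9  75.8 128.5  41.2 -23. ] (265, 239, 36, 54)
grasp now [394.7 -62.4 205.8] tool-y yaw -88.6 tilt -1.0 q7 -1.34
spin 0.000 alt 0.000 shift before spin [  99.6 -149.8  175.6] after spin [  99.6 -149.8  175.6]
```

Cover is shut: it moved 100 mm back, to x = 601. Now the wedge and the panel pose.

```bash
cat >> h.py <<'E'
def wedge(c,box=(150,170,345,330),yaw0=-22):
    q=blobs(c,(3,150,80),(20,255,255),box)[0]
    P=np.array([plane(c,*p[0],.0135)[:2] for p in q])*1000;m=P.mean(0);a=np.radians(yaw0)
    for _ in range(4):
        s=(P-m)@[np.cos(a),np.sin(a)]
        P=np.array([plane(c,*p[0],np.clip(.015-.012*k/65,.003,.027))[:2] for p,k in zip(q,s)])*1000
        (x,y),(w,h),A=cv2.minAreaRect(P.astype(np.float32))
        if w<h:w,h,A=h,w,A+90
        A=(A-yaw0+90)%180-90+yaw0;m=np.array([x,y]);a=np.radians(A)
    return np.round([x,y,w,h,A],1)
E
python3 - <<'E'
from h import *
c=optics.capture("top");w=wedge(c);print("wedge",w)
a=np.radians(w[4]);g=w[:2]-45*np.array([np.cos(a),np.sin(a)]);print("grasp pt",g)
f=c["frame"];h=cv2.cvtColor(f,cv2.COLOR_BGR2HSV);
m=cv2.inRange(h,(95,5,185),(125,60,255));k=np.zeros_like(m);k[228:296,132:225]=m[228:296,132:225]
q=max(cv2.findContours(k,0,1)[0],key=cv2.contourArea);print(cv2.contourArea(q),rect(c,q,.12),cv2.boundingRect(q))
s=optics.capture("side");x=blobs(s,(3,150,80),(20,255,255),(240,240,320,285))[0];print("side",rect(s,x,.0135))
print([np.round(v) for v in (proj(s,[w[0]/1000+.065*np.cos(a),w[1]/1000+.065*np.sin(a),0]),proj(s,[w[0]/1000-.065*np.cos(a),w[1]/1000-.065*np.sin(a),0]))],cv2.boundingRect(x))
go(*g/1000,.1,w[4]-90)
E
```

```text
wedge [532.4  75.6 130.2  40.6 -21.1]
grasp pt [490.41709093  91.79985637]
425.5 [514.3 303.3 188.2  20.1  56.6] (144, 239, 68, 52)
side [528.1  74.8 124.5  71.1 -24.2]
[array([303., 260.]), array([254., 269.])] (253, 256, 52, 16)
grasp now [398.5 -62.5 206.1] tool-y yaw -88.5 tilt -1.0 q7 -1.34
spin 0.394 alt -2.748 shift before spin [  95.7 -152.   106.1] after spin [  30.1 -177.   106.1]
```

```bash
python3 -m inch '[{"delta_pos":[40,-55,0],"spin":0},{"delta_pos":[40,-55,0],"spin":0},{"delta_pos":[16,-42,0],"spin":0},{"delta_pos":[0,0,40],"spin":0.132},{"delta_pos":[0,0,40],"spin":0.131},{"delta_pos":[0,0,20],"spin":0.131},{"delta_pos":[0,0,0],"spin":0}]' 60; python3 -c "
from h import *
s=optics.capture('side');x=blobs(s,(3,150,80),(20,255,255),(240,230,340,295))[0];print('side',cv2.boundingRect(x))
go(.4905,.092,.022,-111.1)"
```

```text
clock: 23.08
ee_pos: [0.4841, 0.0833, 0.2841]
orientation: [3.087, -0.572, -0.004]
force: [-0.3, -0.7, 0.4]
gripper_width: 0.0601
finger_force: 0.0
side (253, 256, 52, 16)
grasp now [484.2  83.1 105.1] tool-y yaw -110.9 tilt -1.0 q7 -1.9
spin 0.003 alt -3.139 shift before spin [  2.7 -10.6  83.1] after spin [  2.7 -10.6  83.1]
```

```bash
python3 -m inch '[{"delta_pos":[3,-10,20],"spin":0},{"delta_pos":[0,0,40],"spin":0},{"delta_pos":[0,0,23],"spin":0},{"delta_pos":[0,0,0],"spin":0}]' 60; python3 -m inch '[{"delta_pos":[0,0,0],"spin":0},{"delta_pos":[0,0,0],"spin":0},{"delta_pos":[0,0,0],"spin":0},{"delta_pos":[0,0,-40],"spin":0},{"delta_pos":[0,0,-50],"spin":0},{"delta_pos":[0,0,-50],"spin":0.1},{"delta_pos":[0,0,-10],"spin":0.1},{"delta_pos":[0,0,0],"spin":0}]' 0; python3 -c "
from h import *
go(.379,.322,.024,-122.5)"
```

```text
clock: 23.62
ee_pos: [0.4904, 0.0913, 0.2024]
orientation: [-3.089, 0.573, 0.001]
force: [0.3, 0.3, -0.3]
gripper_width: 0.0599
finger_force: 0.0
clock: 24.62
ee_pos: [0.4899, 0.0915, 0.3538]
orientation: [-3.015, 0.878, -0.003]
force: [-0.2, 0.2, -1.7]
gripper_width: 0.0398
finger_force: 30.0
grasp now [490.3  91.6 173.8] tool-y yaw -122.5 tilt -1.0 q7 -2.1
spin 0.001 alt -3.141 shift before spin [-217.7 -134.4  149.7] after spin [-217.8 -134.3  149.7]
```

```bash
python3 -m inch '[{"delta_pos":[-44,-27,0],"spin":0},{"delta_pos":[-44,-27,0],"spin":0},{"delta_pos":[-44,-27,0],"spin":0},{"delta_pos":[-44,-27,0],"spin":0},{"delta_pos":[-42,-26,0],"spin":0},{"delta_pos":[0,0,0],"spin":0}]'; python3 -c "
from h import *
go(.379,.322,.024,-122.5)
c=optics.capture('top');cv2.imwrite('pics/t3.png',cv2.resize(c['frame'][180:340,100:340],None,fx=2.5,fy=2.5));print(np.round(proj(c,[.417,.298,.16])))"
```

```text
clock: 25.38
ee_pos: [0.3756, 0.3253, 0.3513]
orientation: [3.019, -0.865, -0.004]
force: [1.0, -0.4, -1.2]
gripper_width: 0.0401
finger_force: 30.0
grasp now [375.  325.3 171.3] tool-y yaw -122.0 tilt -1.0 q7 -2.6
spin 0.009 alt -3.132 shift before spin [  5.4   0.5 147.3] after spin [  5.4   0.4 147.3]
[170. 308.]
```

View pics/t3.png

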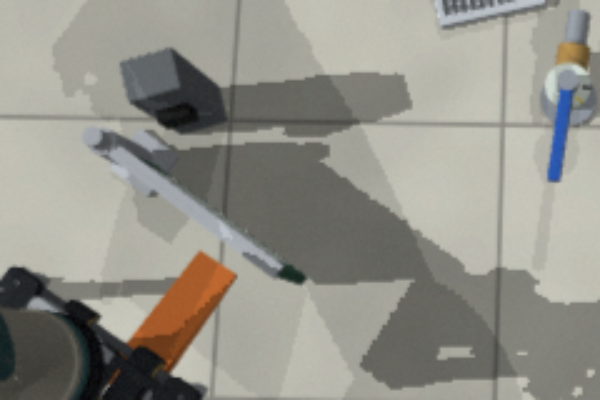

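The picture shows the wedge held, its tip at view px (218,262), just in front of the panel. Next I lower it and drive it under.

```bash
python3 -m inch '[{"delta_pos":[0,0,50],"spin":0},{"delta_pos":[0,0,50],"spin":0},{"delta_pos":[0,0,40],"spin":0},{"delta_pos":[0,0,7],"spin":0},{"delta_pos":[10,0,0],"spin":0},{"delta_pos":[10,0,0],"spin":0},{"delta_pos":[10,0,0],"spin":0},{"delta_pos":[10,0,0],"spin":0},{"delta_pos":[10,0,0],"spin":0},{"delta_pos":[10,0,0],"spin":0},{"delta_pos":[0,0,0],"spin":0}]'; python3 -c "
from h import *
go(.428,.290,.0235,-122.5)
c=optics.capture('top');
m=blobs(c,(95,5,185),(125,60,255),(132,200,255,310))[0];print(rect(c,m,.12),cv2.boundingRect(m))"
```

```text
clock: 26.8
ee_pos: [0.4296, 0.2886, 0.2056]
orientation: [3.015, -0.883, 0.001]
force: [-0.9, -0.1, -3.3]
gripper_width: 0.0401
finger_force: 30.0
grasp now [429.6 288.6  25.6] tool-y yaw -122.6 tilt -1.0 q7 -2.4
spin -0.002 alt 3.139 shift before spin [-2.1 -0.3  2.1] after spin [-2.1 -0.3  2.1]
[582.8 401.   14.2  13.7   5.1] (133, 231, 7, 7)
```

```bash
python3 -m inch '[{"delta_pos":[0,0,2],"spin":0},{"delta_pos":[14.5,6.5,0],"spin":-0.09},{"delta_pos":[14.5,6.5,0],"spin":-0.09},{"delta_pos":[14.5,6.5,0],"spin":-0.09},{"delta_pos":[14.5,6.5,0],"spin":-0.09},{"delta_pos":[14.5,6.5,0],"spin":-0.09},{"delta_pos":[14.5,6.5,0],"spin":-0.09},{"delta_pos":[0,0,0],"spin":0}]'; cat > arc.py <<'E'
from h import *
th=float(__import__('sys').argv[1]);a=np.radians(-32.5)+th
v=np.array([np.cos(a),np.sin(a)]);u=np.array([v[1],-v[0]])
g=np.array([.575,.387])+.16*u-.072*v
go(*g,.0235,np.degrees(a)-90)
c=optics.capture('top');s=optics.capture('side')
cv2.imwrite('pics/t%s.png'%th,cv2.resize(c['frame'][180:340,100:340],None,fx=2.5,fy=2.5))
cv2.imwrite('pics/s%s.png'%th,cv2.resize(s['frame'][150:330,130:370],None,fx=2.5,fy=2.5))
E
python3 arc.py 0.54
```

```text
clock: 27.85
ee_pos: [0.4966, 0.2248, 0.2038]
orientation: [-3.14, 0.042, 0.001]
force: [-1.2, 2.5, 0.9]
gripper_width: 0.0397
finger_force: 30.0
grasp now [496.5 225.1  23.8] tool-y yaw -91.5 tilt -1.0 q7 -1.95
spin 0.000 alt -3.141 shift before spin [ 2.1 -4.   0.3] after spin [ 2.1 -4.   0.3]
```

View pics/t0.54.png

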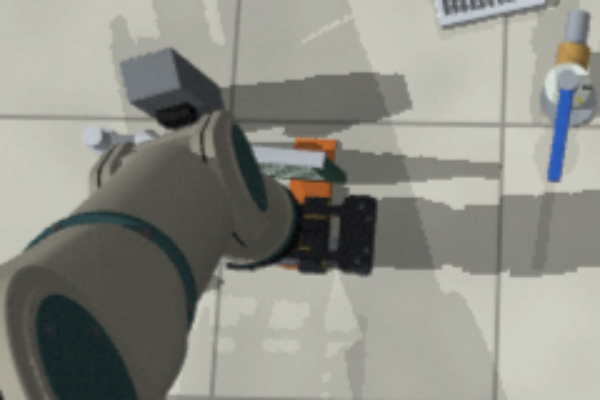

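The view shows the panel turned about 0.55 rad, with its end at view px (335,168) and the wedge under it at (313,170). I carry on round to the stop.

```bash
python3 -m inch '[{"delta_pos":[14.5,5,0],"spin":-0.09},{"delta_pos":[14.5,5,0],"spin":-0.09},{"delta_pos":[14.5,5,0],"spin":-0.09},{"delta_pos":[0,0,0],"spin":0}]'; python3 arc.py 0.81
```

```text
clock: 28.45
ee_pos: [0.5397, 0.2104, 0.2035]
orientation: [3.116, 0.377, -0.008]
force: [-4.2, -2.5, 5.2]
gripper_width: 0.0398
finger_force: 30.0
grasp now [538.9 209.8  23.5] tool-y yaw -76.2 tilt -1.0 q7 -1.75
spin -0.002 alt 3.140 shift before spin [ 5.7 -3.3 -0. ] after spin [ 5.7 -3.3 -0. ]
```

```bash
python3 -m inch '[{"delta_pos":[8,1,0],"spin":-0.045},{"delta_pos":[8,1,0],"spin":-0.045},{"delta_pos":[0,0,0],"spin":0}]'; python3 arc.py 0.9
```

```text
clock: 28.92
ee_pos: [0.5526, 0.2105, 0.2033]
orientation: [3.093, 0.513, -0.024]
force: [-12.0, -6.9, 15.6]
gripper_width: 0.0396
finger_force: 30.0
grasp now [550.  208.9  23.3] tool-y yaw -71.2 tilt -0.9999 q7 -1.68
spin -0.004 alt 3.138 shift before spin [ 9.8 -0.2 -0.4] after spin [ 9.8 -0.2 -0.4]
```

```bash
python3 -m inch '[{"delta_pos":[4,0,0],"spin":0},{"delta_pos":[0,0,0],"spin":0}]'; python3 -m inch '[{"delta_pos":[3,0,0],"spin":0},{"delta_pos":[0,0,0],"spin":0}]'
```

```text
clock: 29.28
ee_pos: [0.5555, 0.2113, 0.2032]
orientation: [3.092, 0.512, -0.028]
force: [-14.2, -8.4, 16.1]
gripper_width: 0.0396
finger_force: 30.0
clock: 29.52
ee_pos: [0.5581, 0.2122, 0.2031]
orientation: [3.092, 0.512, -0.029]
force: [-15.2, -8.3, 17.4]
gripper_width: 0.0398
finger_force: 30.0
```

```bash
python3 -m inch '[{"delta_pos":[3,0,0],"spin":0},{"delta_pos":[0,0,0],"spin":0}]'; python3 arc.py 0.901
```

```text
clock: 29.78
ee_pos: [0.5607, 0.2131, 0.2031]
orientation: [3.092, 0.512, -0.03]
force: [-15.6, -8.8, 17.6]
gripper_width: 0.0395
finger_force: 30.0
grasp now [557.5 211.1  23.1] tool-y yaw -71.2 tilt -0.9998 q7 -1.68
spin -0.005 alt 3.136 shift before spin [ 2.2 -0.4 -0.5] after spin [ 2.2 -0.4 -0.5]
```

View pics/t0.901.png

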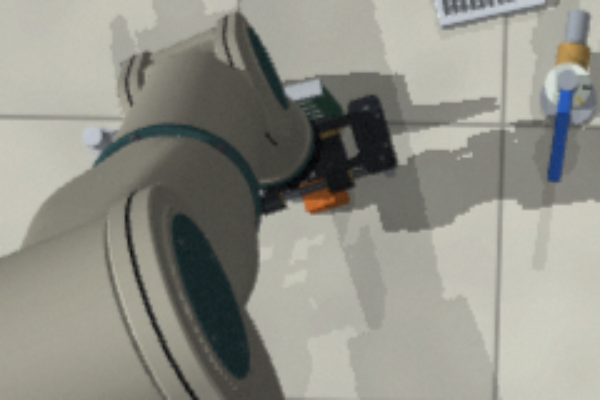

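View pics/s0.901.png

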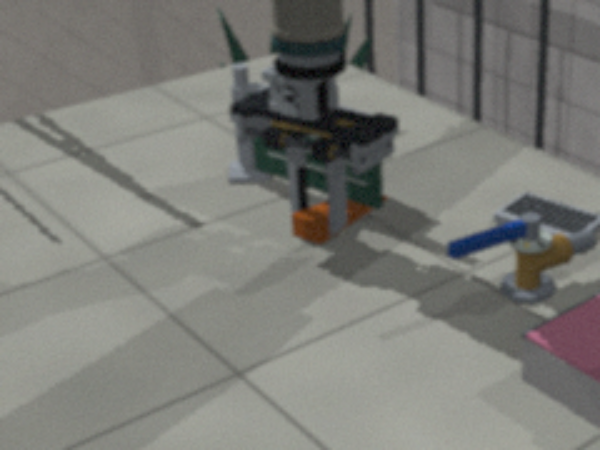

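The pictures show the panel nearly back, its end at about view px (322,85), with the wedge heel behind the fingers at view px (325,200). Next I check the angle and whether the wedge has slipped in the fingers.

```bash
python3 - <<'E'
from h import *
c=optics.capture('top')
e=plane(c,100+321/2.5,180+88/2.5,.12)*1000;print("end",e,np.degrees(np.arctan2(e[1]-387,e[0]-575))+122.5, np.hypot(e[1]-387,e[0]-575))
q=blobs(c,(3,150,80),(20,255,255),(215,245,250,275),5)[0];P=np.array([plane(c,*p[0],.02)[:2]*1000 for p in q]);v=np.array([np.cos(np.radians(18.8)),np.sin(np.radians(18.8))])
s=(P-[557.5,211])@v;print("heel behind grasp",s.min(),s.max())
E
```

```text
end [629.929729   192.90900317 120.        ] 48.302053375072546 201.71412984471291
heel behind grasp -24.742309211427152 -5.031982680013141
```

```bash
python3 -m inch '[{"delta_pos":[3,0,-1],"spin":0},{"delta_pos":[0,0,0],"spin":0}]'; python3 -m inch '[{"delta_pos":[0,0,0],"spin":0},{"delta_pos":[0,0,0],"spin":0},{"delta_pos":[-3,0,-20],"spin":0},{"delta_pos":[0,0,-40],"spin":0},{"delta_pos":[0,0,-50],"spin":0},{"delta_pos":[-50,0,-30],"spin":0},{"delta_pos":[-50,0,0],"spin":0},{"delta_pos":[-40,20,0],"spin":0},{"delta_pos":[0,50,0],"spin":0},{"delta_pos":[0,50,0],"spin":0},{"delta_pos":[0,0,0],"spin":0}]' 60; cat > pan.py <<'E'
from h import *
c=optics.capture('top')
f=c['frame'];h=cv2.cvtColor(f,cv2.COLOR_BGR2HSV)
cv2.imwrite('pics/p%.0f.png'%(r.sense()['clock']*10),cv2.resize(f[180:340,100:340],None,fx=2.5,fy=2.5))
print("wedge",wedge(c,yaw0=19))
print("file %.0f"%(r.sense()['clock']*10))
E
python3 pan.py; ls -t pics|head -1
```

```text
clock: 30.18
ee_pos: [0.5655, 0.2148, 0.2031]
orientation: [3.093, 0.513, -0.021]
force: [-9.6, -5.7, 4.1]
gripper_width: 0.0395
finger_force: 30.0
clock: 31.55
ee_pos: [0.4743, 0.0543, 0.3462]
orientation: [3.099, 0.506, 0.005]
force: [-0.7, 0.6, 0.3]
gripper_width: 0.0601
finger_force: 0.0
wedge [583.8 219.3  84.7  39.9  18.1]
file 316
p316.png
```

View pics/p316.png

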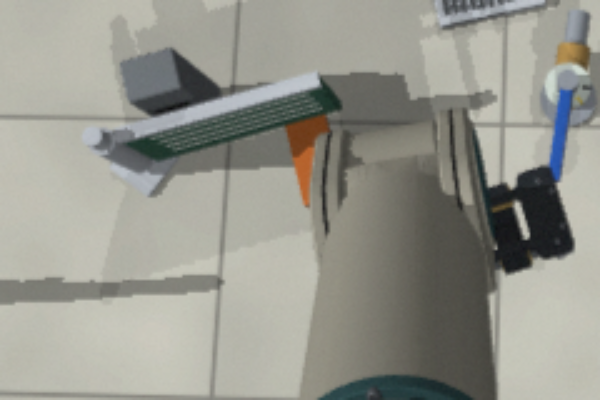

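The panel stays back by itself: its end is at view px (328,92) and it rests on the post at (185,100). I add a tap on the heel with closed fingers to be sure.

```bash
python3 -m inch '[{"delta_pos":[-50,0,0],"spin":0},{"delta_pos":[-50,0,0],"spin":0},{"delta_pos":[0,0,0],"spin":0}]' 0; python3 - <<'E'
from h import *
c=optics.capture('top');print("wedge",wedge(c,yaw0=19))
h=c['frame']
for n,(u,v) in dict(A=(130,143),B=(320,77),E=(338,106)).items(): print(n,np.round(plane(c,100+u/2.5,180+v/2.5,.12)*1000))
q=blobs(c,(3,150,80),(20,255,255),(200,200,260,290))[0]
P=np.array([plane(c,*p[0],.026)[:2]*1000 for p in q]);v=np.array([np.cos(np.radians(19)),np.sin(np.radians(19))]);s=P@v;k=s<s.min()+5;print("heel",P[k].mean(0),cv2.boundingRect(q))
hp=P[k].mean(0)-25*v;go(*hp/1000,.03,-71)
E
```

```text
clock: 31.98
ee_pos: [0.3749, 0.0259, 0.3451]
orientation: [-3.098, -0.521, 0.006]
force: [0.7, 0.9, 0.4]
gripper_width: 0.0333
finger_force: 0.0
wedge [582.2 218.3  89.3  41.1  19.5]
A [576. 364. 120.]
B [640. 194. 120.]
E [613. 177. 120.]
heel [541.78894483 202.30711885] (215, 226, 24, 36)
grasp now [377.7  26.7 165.4] tool-y yaw -70.9 tilt -1.0 q7 -1.42
spin 0.002 alt -3.140 shift before spin [ 187.4 -112.2  135.6] after spin [ 187.2 -112.6  135.6]
```

```bash
python3 -m inch '[{"delta_pos":[0,-38,0],"spin":0},{"delta_pos":[30,-38,0],"spin":0},{"delta_pos":[40,-36,0],"spin":0},{"delta_pos":[40,0,0],"spin":0},{"delta_pos":[40,0,0],"spin":0},{"delta_pos":[25,0,0],"spin":0},{"delta_pos":[0,0,40],"spin":0},{"delta_pos":[0,0,40],"spin":0},{"delta_pos":[0,0,35],"spin":0},{"delta_pos":[0,0,18],"spin":0},{"delta_pos":[0,0,0],"spin":0}]' 0; python3 - <<'E'
from h import *
go(.534,.2,.03,-71)
E
```

```text
clock: 33.4
ee_pos: [0.5077, 0.1895, 0.211]
orientation: [-3.098, -0.52, 0.002]
force: [-0.3, -0.1, 0.7]
gripper_width: 0.0007
finger_force: 0.0
grasp now [507.5 189.5  31. ] tool-y yaw -70.9 tilt -1.0 q7 -1.68
spin 0.001 alt -3.140 shift before spin [28.4 -1.3  1. ] after spin [28.4 -1.3  1. ]
```

```bash
python3 -m inch '[{"delta_pos":[10,0,0],"spin":0},{"delta_pos":[8,0,0],"spin":0},{"delta_pos":[5,0,0],"spin":0},{"delta_pos":[3,0,0],"spin":0},{"delta_pos":[0,0,0],"spin":0}]'; python3 -m inch '[{"delta_pos":[3,0,0],"spin":0},{"delta_pos":[0,0,0],"spin":0}]'; python3 -m inch '[{"delta_pos":[3,0,0],"spin":0},{"delta_pos":[0,0,0],"spin":0}]'
```

```text
clock: 34.02
ee_pos: [0.5324, 0.197, 0.2118]
orientation: [-3.098, -0.518, -0.0]
force: [-0.5, -0.7, 0.1]
gripper_width: 0.0004
finger_force: 0.0
clock: 34.28
ee_pos: [0.534, 0.1976, 0.2114]
orientation: [3.098, 0.519, -0.005]
force: [-2.9, -1.6, 3.0]
gripper_width: 0.0006
finger_force: 2.0
clock: 34.52
ee_pos: [0.5351, 0.198, 0.2111]
orientation: [3.096, 0.519, -0.014]
force: [-8.3, -3.2, 7.4]
gripper_width: 0.0003
finger_force: 4.4
```

```bash
python3 -m inch '[{"delta_pos":[4,0,0],"spin":0},{"delta_pos":[0,0,0],"spin":0}]'; python3 -m inch '[{"delta_pos":[3,0,0],"spin":0},{"delta_pos":[0,0,0],"spin":0}]'
```

```text
clock: 34.78
ee_pos: [0.5366, 0.1985, 0.2107]
orientation: [3.095, 0.518, -0.025]
force: [-15.0, -4.7, 10.9]
gripper_width: 0.0
finger_force: 7.4
clock: 35.02
ee_pos: [0.5384, 0.1988, 0.2106]
orientation: [3.094, 0.518, -0.031]
force: [-16.9, -6.9, 13.2]
gripper_width: 0.0005
finger_force: 8.9
```

```bash
python3 -m inch '[{"delta_pos":[-15,0,0],"spin":0},{"delta_pos":[-20,0,-20],"spin":0},{"delta_pos":[-20,0,-50],"spin":0},{"delta_pos":[-50,20,-50],"spin":0},{"delta_pos":[-50,40,0],"spin":0},{"delta_pos":[-50,50,0],"spin":0},{"delta_pos":[0,50,0],"spin":0},{"delta_pos":[0,0,0],"spin":0}]' 40; cat > lev.py <<'E'
from h import *
c=optics.capture('top')
print("wedge",wedge(c,yaw0=19))
q=blobs(c,(100,120,50),(125,255,255),(290,190,360,270))[0];print(rect(c,q,.082),cv2.boundingRect(q))
print(len(tabs(c)))
cv2.imwrite('pics/L%.0f.png'%(r.sense()['clock']*10),np.hstack([cv2.resize(c['frame'][195:265,295:365],None,fx=5.7,fy=5.7,interpolation=cv2.INTER_CUBIC),cv2.resize(c['frame'][190:290,120:220+20],None,fx=3.3,fy=3.99)]))
print('L%.0f.png'%(r.sense()['clock']*10))
E
python3 lev.py
```

```text
clock: 36.02
ee_pos: [0.4147, -0.0065, 0.3247]
orientation: [3.099, 0.506, 0.006]
force: [1.1, 0.9, -1.5]
gripper_width: 0.0399
finger_force: 0.0
wedge [583.4 218.4  89.5  40.8  18.5]
[599.1 -23.   84.8  10.9  -6.9] (319, 216, 10, 36)
0
L361.png
```

View pics/L361.png

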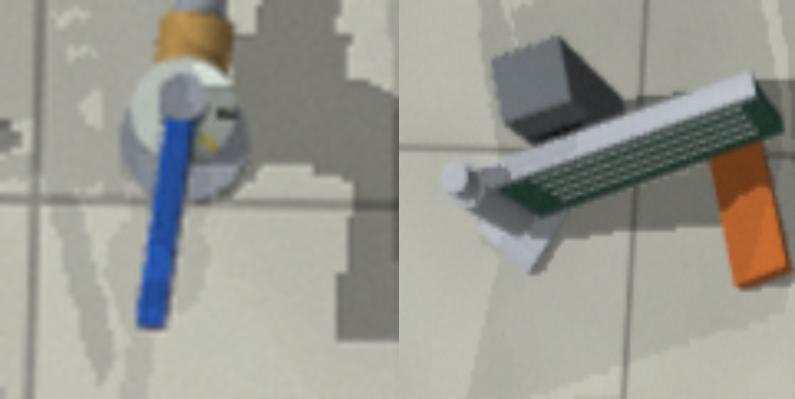

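Both jobs hold: the panel rests on the post and the wedge is under its end. The lever runs from px (326,212) to (322,252) and the yellow mark is to the lower right of its axis.

```bash
python3 -c "
from h import *
go(.5805,-.0215,.075,-97)"; python3 -m inch '[{"delta_pos":[0,0,0],"spin":0.15},{"delta_pos":[0,0,0],"spin":0.15},{"delta_pos":[0,0,0],"spin":0.145},{"delta_pos":[0,0,0],"spin":0}]' 40; python3 -c "
from h import *
go(.5805,-.0215,.075,-97)"
```

```text
grasp now [414.8  -4.3 144.5] tool-y yaw -71.2 tilt -1.0 q7 -1.36
spin 0.450 alt -2.692 shift before spin [151.2  69.5  70. ] after spin [166.3  -3.1  70. ]
clock: 36.58
ee_pos: [0.4136, -0.0013, 0.3242]
orientation: [-3.137, 0.171, -0.001]
force: [-0.8, 1.0, -0.4]
gripper_width: 0.0402
finger_force: 0.0
grasp now [413.8  -1.3 144.2] tool-y yaw -96.2 tilt -1.0 q7 -1.67
spin 0.013 alt -3.128 shift before spin [167.9   2.   69.3] after spin [167.9  -0.2  69.3]
```

```bash
python3 -m inch '[{"delta_pos":[40,0,0],"spin":0.013},{"delta_pos":[45,0,0],"spin":0},{"delta_pos":[45,0,0],"spin":0},{"delta_pos":[38,0,0],"spin":0},{"delta_pos":[0,0,0],"spin":0}]' 40; python3 -c "
from h import *
go(.5805,-.0215,.075,-97)"
```

```text
clock: 37.2
ee_pos: [0.5823, -0.0228, 0.3239]
orientation: [-3.135, 0.193, -0.004]
force: [0.4, 0.0, 0.4]
gripper_width: 0.0403
finger_force: 0.0
grasp now [582.8 -22.8 143.9] tool-y yaw -97.0 tilt -1.0 q7 -1.64
spin -0.001 alt 3.141 shift before spin [-2.6 -0.9 68.8] after spin [-2.6 -0.9 68.8]
```

```bash
python3 -m inch '[{"delta_pos":[-3,-1,30],"spin":0},{"delta_pos":[0,0,28],"spin":0},{"delta_pos":[0,0,11],"spin":0},{"delta_pos":[0,0,0],"spin":0}]' 40;  python3 -m inch '[{"delta_pos":[0,0,0],"spin":0},{"delta_pos":[0,0,0],"spin":0},{"delta_pos":[0,0,0],"spin":0}]' 0; python3 -c "
from h import *
go(.5805,-.0215,.075,-97)"
```

```text
clock: 37.7
ee_pos: [0.5766, -0.0217, 0.2549]
orientation: [-3.135, 0.196, 0.003]
force: [1.1, -0.4, -0.4]
gripper_width: 0.04
finger_force: 0.0
clock: 38.08
ee_pos: [0.5775, -0.0219, 0.2559]
orientation: [-3.135, 0.198, -0.002]
force: [-0.3, 2.0, 1.3]
gripper_width: 0.0134
finger_force: 1.3
grasp now [577.7 -21.9  75.9] tool-y yaw -97.2 tilt -1.0 q7 -1.64
spin -0.004 alt 3.138 shift before spin [ 2.8 -0.7  0.9] after spin [ 2.8 -0.7  0.9]
```

```bash
python3 -m inch '[{"delta_pos":[0.2,5.7,0],"spin":-0.0785},{"delta_pos":[0.2,5.7,0],"spin":-0.0785},{"delta_pos":[0.2,5.7,0],"spin":-0.0785},{"delta_pos":[0.2,5.7,0],"spin":-0.0785},{"delta_pos":[0.2,5.7,0],"spin":-0.0785},{"delta_pos":[0.2,5.7,0],"spin":-0.0785},{"delta_pos":[0.2,5.7,0],"spin":-0.0785},{"delta_pos":[0.2,5.7,0],"spin":-0.0785},{"delta_pos":[0.2,5.7,0],"spin":-0.0785},{"delta_pos":[0.2,5.7,0],"spin":-0.0785},{"delta_pos":[0,0,0],"spin":0}]'; python3 -c "
from h import *
s,M=tool();print('tool x yaw',np.degrees(np.arctan2(M[1,0],M[0,0])))
p=np.array(s['ee_pos'])+M[:,2]*.18;print(p,'lever angle',np.degrees(np.arctan2(-.030-p[1],.650-p[0])),'r',np.hypot(-.030-p[1],.650-p[0]))"
```

```text
clock: 39.45
ee_pos: [0.5927, -0.0746, 0.2559]
orientation: [-2.972, -1.017, -0.006]
force: [3.1, 2.8, 0.8]
gripper_width: 0.012
finger_force: 30.0
tool x yaw 37.781981264983365
[ 0.59335486 -0.07428978  0.07587852] lever angle 38.02119399345183 r 0.07190449486798038
```

```bash
python3 -m inch '[{"delta_pos":[0,0,0],"spin":0},{"delta_pos":[0,0,0],"spin":0},{"delta_pos":[0,0,-30],"spin":0},{"delta_pos":[0,0,-50],"spin":0},{"delta_pos":[0,0,-50],"spin":0},{"delta_pos":[-50,0,0],"spin":0},{"delta_pos":[-60,0,0],"spin":0},{"delta_pos":[-60,0,0],"spin":0},{"delta_pos":[-20,0,0],"spin":0},{"delta_pos":[0,0,0],"spin":0}]' 40; python3 lev.py; python3 - <<'E'
from h import *
c=optics.capture('top');q=blobs(c,(100,120,50),(125,255,255),(290,190,380,270))[0]
P=np.array([plane(c,*p[0],.082)[:2]*1000 for p in q]);v=cv2.fitLine(P.astype(np.float32),2,0,.01,.01).ravel();print("line yaw",np.degrees(np.arctan2(v[1],v[0])))
q=blobs(c,(160,60,80),(180,255,255),(360,160,470,268))[0]; print("cover",rect(c,q,.05))
E
```

```text
clock: 40.7
ee_pos: [0.4407, -0.193, 0.3854]
orientation: [2.974, 1.011, -0.0]
force: [0.1, -0.3, 0.4]
gripper_width: 0.0398
finger_force: 0.0
wedge [583.3 218.3  89.8  40.8  18.5]
[610.5 -60.9  85.   12.5  38.9] (327, 214, 26, 31)
0
L408.png
line yaw 38.786842
cover [ 601.1 -241.5  204.6  120.6  -88.7]
```

View pics/L408.png

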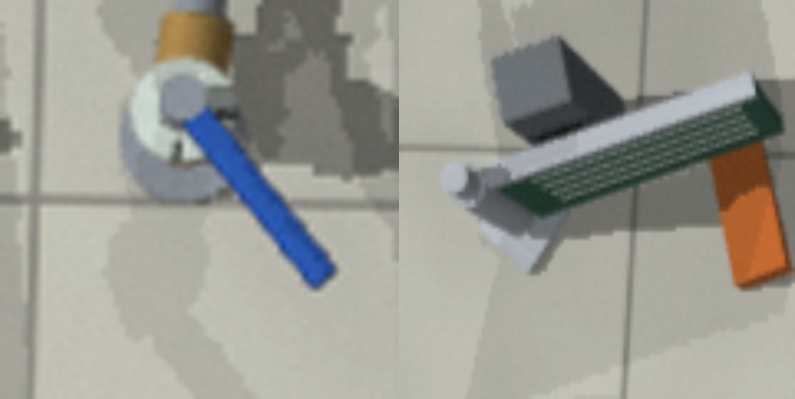

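The lever lies over the yellow mark, midway between the black ones (its end is at view px (320,280)). The panel and wedge are unchanged and the cover is shut, so I hand in the job.

```bash
python3 -c "
from h import *
print(order.sign_off())"
```

```text
the job is handed in; nothing more can be done
None
```

I handed the job in at about 41 s; no verdict came back. All three tablets are in the tray with the cover shut, the panel stays back against its stop with the wedge jammed under it, and the lever was then turned to the yellow half-open mark.

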